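Feel the gap of a parallel-plate cell with a taper gauge

ROBOT

A 7-joint arm with a two-finger parallel gripper is mounted at the origin on a cart in front of the work surface, level with it; the furniture and walls round the work are solid. World frame = base frame: x ahead of the robot, y to its left, z up, the work surface at z = 0. Lengths are in m, angles in rad, forces in N, time in s.
With the tool pointing down it reaches from about 0.425 to 0.925 m from the base axis. Payload 6.8 kg.
Tool frame: the origin (TCP) lies where the fingers leave the gripper's body, on its centre line; the fingertips stand 73 mm ahead of it and the grasp point (between the pads) lies 54 mm ahead of it; z points along the fingers, y is the line along which they close (so a half turn about z gives the same grasp; the last joint's range is limited). The gripper opens to 85 mm and grips with 20 to 120 N. Pads are 22 mm wide; open, the fingers measure 114 mm over their backs; the gripper's body (76 mm by 85 mm) begins 54 mm behind the grasp point. The pads swing forward as they close: fully open they stand 13 mm farther back than shut.
Start: joints at [-1.357, 0.477, 0.022, 1.555, -0.011, 1.109, -0.083], TCP at [0.213, 0.64, 0.304] pointing down, gripper open.
Joint ranges: [-2.96, 2.96], [-0.34, 2.1], [-1.41, 1.46], [0.24, 2.44], [-1.37, 4.51], [0.17, 1.92], [-2.96, 2.96]. Speed limits (rad/s): [2.39, 2.39, 3.14, 3.14, 3.14, 3.14, 3.14].

INTERFACE

Orientations are given as a rotation vector (axis times angle).
In Python, from bench import r, grab_frame, camera_info gives the robot as it stands.
- The arm moves only by the shell command python3 -m pendant 'ROWS' [OPENING] [FORCE]. ROWS is 1 to 5 rows, parted by a bar, with the numbers parted by spaces; each row has 6 numbers: dx, dy, dz in m, then a rotation vector rx, ry, rz in rad; each row is the pose to reach, as a shift and turn from the pose commanded when the command began, along the tool's axes at that moment; what a row does not reach only later rows make up. A row lasts 1/10 s, in which the tool goes at most 0.05 m and 0.15 rad, less where a joint would pass 70% of its speed; a pose out of reach is approached as far as the arm can. OPENING is the finger opening in m, set as the command begins (- or left out keeps the last). The fingers move at their own pace and stop on an object; FORCE is the grip in N (left out, the last holds). Time passes only in rows, so rows that do not move let the fingers close. It prints the time, the measured TCP pose, the force, the opening and the grip force at its end. Input that does not fit is refused with a message, and nothing moves.
- r.get_obs(): the state, without advancing time (a new reading comes with each control period).
- grab_frame(name): name is "scene" or "top" or "wrist"; returns (picture, depth): 420x560x3 uint8, blue, green, red; 420x560 float32, m along the optical axis (not along the pixel's ray), 0 where there is no reading.
- camera_info(name): a dict with "camera_matrix" (3x3 intrinsics, pixels), "k1" (the pictures are not rectified: a ray, as slopes to the right and down, at radius r is drawn at 1 + k1 r^2 times it, then the intrinsics apply), "R" (3x3) and "t" (3): a world point X has camera coordinates R X + t. Camera axes: x right, y down, z forward; pixel columns grow to the right and rows downward; lengths in m; the calibration is good to about 2 mm. A picture is of the moment at which its call begins: read the wrist's pose just before it. camera_info takes no time and is no camera call; for the wrist camera it gives the pose at the moment of the call.
- r.hand_in(): hands the job in; it is judged then, once.
The state is a dict: "clock": time; "joints": joint angles; "qvel": joint speeds; "tau": joint torques, N m; "tcp_pos": TCP position; "orientation": TCP orientation; "contact_force": force on the tool from outside, world axes, zero at the start; "moment": the same for the moment, N m; "grip_width": finger opening in m; "gripper_force": force on a finger pad.
Only numpy, scipy, OpenCV 4.12 (cv2) and the standard library are available. Lean on these libraries where they do the work, as an engineer would, in place of code of your own. Each camera call takes 0.05 s, during which the arm holds its last target. There are 200 camera calls.

TASK

Check the gap of the parallel-plate cell: lift the taper gauge by its blue handle out of its rack and, with the handle upright, lower its steel blade straight down between the two upright plates until it just drags snugly against both of them, without forcing it. Finish still holding the gauge there at that depth, and leave the other things on the table where they are.

Things in the scene. Friction and masses are not known exactly. Their poses are not given: they have to be found in the camera images.
- gauge: taper gauge, 100 g: blue handle 16 mm (x) by 32 mm (y) by 50 mm high with a steel blade hanging below it. Origin: centre of the handle's underside; z up, x across the blade's thickness, y along its width; usable either way round. It starts hanging in the rack (x along the rack's x), the handle's underside resting on the rack's top
- blade_tip (a point): centre of the blade's tip, 86 mm below the gauge's origin. The blade is 16 mm wide (y) and a slim wedge: 2 mm thick at the tip, growing evenly by 0.075 mm per mm to about 8.4 mm at the handle. It hangs on a light sprung pivot in the handle (axis y, at the gauge's origin, 0.4 N m/rad, up to 0.1 rad either way), so it centres itself in a gap
- gauge_rack: white-topped rack on two aluminium legs, fixed, 80 mm (x) by 90 mm (y), its top 104 mm above the table; origin: centre of its underside; the 56 x 82 mm top plate has a slot 12 mm (x) by 22 mm (y) through the middle, in which the gauge's blade hangs
- plate_cell: parallel-plate cell, fixed: grey base 130 (x) by 96 (y) by 14 mm, with the front steel plate, 64 mm long (y). Origin: on the underside, in the plane of that plate's working face, midway along it; x points across the gap to the back plate, z up. Working faces run 14 to 84 mm up; above, flared lips rise to 92 mm and lead the blade in, each opening by about 4 mm.
- back_plate: back steel plate of the cell, like the front one, fixed parallel to it, with a brass screw. Origin: level with the cell's underside, in the plane of its working face, midway along; so its distance from plate_cell's origin is the gap: 4 to 6.2 mm, set anew each time. Plates do not give; the blade drags once as thick as the gap just below the lips; each mm beyond adds some 5 N on each plate
- red_case: red plastic clip case, 86 x 124 x 57 mm, bystander at the back; origin under its centre
- o_ring_tin: round tin, 66 mm across and 24 mm high, bystander; origin under its centre
- vial_a: glass screw-cap vial, 25 mm across and 62 mm high, bystander; origin under its centre
- vial_b: glass screw-cap vial, 25 mm across and 62 mm high, bystander; origin under its centre
- sample_cell: open turned steel cup, 50 mm across and 70 mm high, bystander at the right; origin under its centre
- tape_roll: roll of blue masking tape lying flat, 74 mm across and 25 mm high, bystander; origin under its centre
- spanner: open-ended spanner lying flat, 160 mm long, 6 mm high, bystander; origin under its middle, y along it
There are look-alikes about, which are no part of the job. Of the things that look like the gauge, the larger one is meant.

How it is judged:
On the way, in this order (a step that is already met when the one before it is completed fails the run):
1. the gauge is lifted clear of the rack by the fingers (height (world z) of blade_tip above 0.11 m and contact force between the fingers and gauge above 2 N), for 0.1 s.
2. the blade's tip is between the plates, at least 8 mm below the top of their working faces (z of blade_tip in the frame of plate_cell below 0.076 m and x of blade_tip in the frame of plate_cell between -0.001 and 0.01 m and y of blade_tip in the frame of plate_cell between -0.028 and 0.028 m), for 0.1 s.
At the end, for the whole second after the job is handed in: fingers hold the gauge (over 2 N); the blade presses each plate with 1 to 25 N; its tip is between the plates, at least 18 mm below the top of their working faces, within 24 mm of mid-length, off the base; handle upright within 0.14 rad, square to the plates within 0.2 rad, at rest (contact force between gauge and plate_cell between 1 and 25 N and contact force between gauge and back_plate between 1 and 25 N and contact force between the fingers and gauge above 2 N and z of blade_tip in the frame of plate_cell between 0.0155 and 0.066 m and y of blade_tip in the frame of plate_cell between -0.024 and 0.024 m and x of blade_tip in the frame of plate_cell between -0.001 and 0.01 m and angle between gauge's own z axis and vertical below 0.14 rad and angle between the x axis of gauge and the x axis of plate_cell, either way round below 0.2 rad and linear speed of gauge below 0.01 m/s); the arm keeps its last pose, push and grip.
It fails at once if the blade is forced: more than 40 N on a plate (contact force between gauge and plate_cell above 40 N or contact force between gauge and back_plate above 40 N).
It fails at once if another thing on the table is moved by more than 30 mm (distance of any of red_case, o_ring_tin, vial_a, vial_b, sample_cell, tape_roll, spanner from where it was at the start of the episode above 0.03 m).
It also fails if it takes over 45 s, if anything falls off the work surface, if the arm or the gripper's body presses on something with over 40 N, if the wrist force passes 120 N, or if a joint passes its speed limit or range.

## Working session

There is one attempt and no reset: what is moved stays moved. The work goes in short steps, Python scripts to look and compute and a shell command to move; the robot and the scene stay as the last step left them, time stands still between calls to the robot, and variables do not carry over. Pictures are saved under pics/ and viewed, at most 10 in all, crops included, and the job is handed in when it is done.

```bash
mkdir -p pics
cat > h.py <<'E'
import numpy as np, cv2, sys
from bench import r, grab_frame, camera_info
def snap(n):
    ci=camera_info(n); im,d=grab_frame(n)
    np.savez('last_%s.npz'%n,im=im,d=d,K=ci['camera_matrix'],k1=ci['k1'],R=ci['R'],t=ci['t'])
    return im,d
def load(n): return np.load('last_%s.npz'%n)
def rays(L,uv):
    K=np.array(L['K']);k=float(L['k1'])
    return cv2.undistortPoints(np.array(uv,float).reshape(-1,1,2),K,np.array([k,0,0,0.])).reshape(-1,2)
def atdepth(n,uv):
    L=load(n);xy=rays(L,uv);o=[]
    for (u,v),p in zip(uv,xy):
        d=L['d'][int(round(v)),int(round(u))]; o.append(L['R'].T@(d*np.array([p[0],p[1],1])-L['t']))
    return np.array(o)
def atz(n,uv,z):
    L=load(n);xy=rays(L,uv);c=-L['R'].T@L['t'];o=[]
    for p in xy:
        w=L['R'].T@np.array([p[0],p[1],1]); o.append(c+w*(z-c[2])/w[2])
    return np.array(o)
E
python3 - <<'E'
from h import *
for n in('scene','top'):
    im,d=snap(n); cv2.imwrite(f'pics/{n}0.png',im); L=load(n); print(n,-L['R'].T@L['t'],L['R'].round(3).tolist())
o=r.get_obs();print({k:np.round(v,3) for k,v in o.items()})
E
```

```text
scene [0.24746803 0.43526106 0.77769843] [[-0.884, -0.468, 0.019], [-0.371, 0.675, -0.638], [0.286, -0.57, -0.77]]
top [ 0.39757184 -0.06039387  1.16721842] [[-0.007, -1.0, 0.017], [-0.994, 0.005, -0.109], [0.109, -0.017, -0.994]]
{'clock': np.float64(0.1), 'joints': array([-1.357,  0.478,  0.022,  1.556, -0.011,  1.109, -0.083]), 'qvel': array([ 0.002, -0.001, -0.   , -0.003, -0.001, -0.001, -0.002]), 'tau': array([ 4.0000e-03, -5.9776e+01,  1.6140e+00, -2.8195e+01,  1.3000e-02,
        5.0000e-03, -0.0000e+00]), 'tcp_pos': array([0.213, 0.64 , 0.303]), 'orientation': array([-5.030e-01, -3.101e+00,  2.000e-03]), 'contact_force': array([-0.567, -0.082,  0.019]), 'moment': array([-0.061, -0.02 ,  0.014]), 'gripper_force': np.float64(0.0), 'grip_width': np.float64(0.085)}
```

View pics/top0.png

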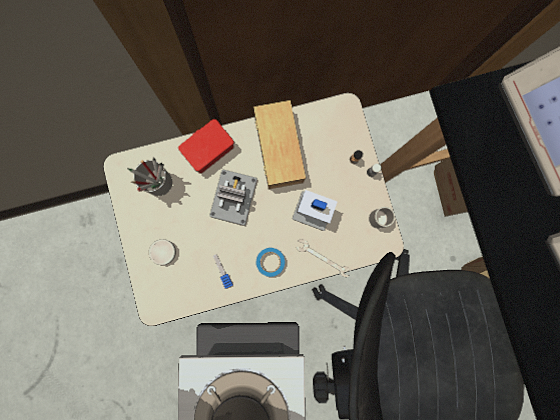

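View pics/scene0.png

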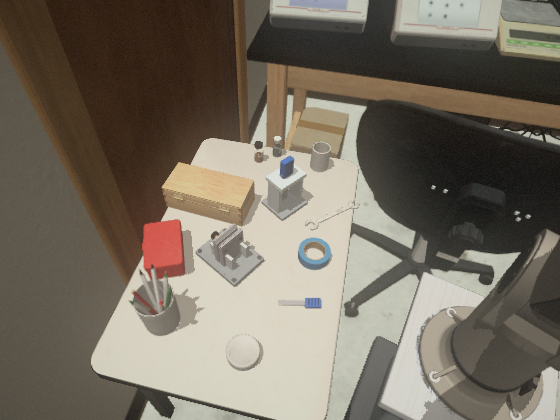

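Top view: the possible gauges are the blue handle in the white rack at (320,204) and the blue-handled flat thing on the table at (224,275). The second is smaller and not in a rack. The cell is at (234,196). I'll check the choice in an enlarged crop.

Run:
```python
from h import *
L=load('top');im=L['im']
f=lambda x0,y0,w,h,s:cv2.resize(im[y0:y0+h,x0:x0+w],None,fx=s,fy=s,interpolation=cv2.INTER_CUBIC)
a=f(205,165,60,65,6.5);b=f(288,180,60,65,6.5)
cv2.imwrite('pics/crop1.png',np.hstack([a,b]))
print(L['K'],L['k1'])
uv=[(320,204),(224,278),(234,196),(163,252),(271,263),(312,222),(305,190),(240,222),(381,214),(357,157),(374,170),(207,146),(280,140),(150,175),(300,300)]
for p,q in zip(uv,atdepth('top',uv).round(4)):print(p,q)
```

```text
[[444.67171588   0.         272.0073228 ]
 [  0.         444.67171588 209.28571976]
 [  0.           0.           1.        ]] 0.0187840628752613
(320, 204) [ 0.5206 -0.1885  0.1537]
(224, 278) [0.3476 0.0444 0.006 ]
(234, 196) [0.5492 0.0136 0.0882]
(163, 252) [0.4151 0.1986 0.0216]
(271, 263) [ 3.85e-01 -7.71e-02  2.00e-04]
(312, 222) [ 0.4908 -0.1849  0.0092]
(305, 190) [ 0.578  -0.1693 -0.0068]
(240, 222) [0.4917 0.0032 0.0109]
(381, 214) [ 0.5118 -0.3688  0.0008]
(357, 157) [ 0.6511 -0.2959  0.0638]
(374, 170) [ 0.6187 -0.3397  0.0574]
(207, 146) [0.6831 0.0851 0.0537]
(280, 140) [ 0.6932 -0.1007  0.0732]
(150, 175) [ 0.6188  0.242  -0.0009]
(300, 300) [ 0.2409 -0.1925 -0.5277]
```

View pics/crop1.png

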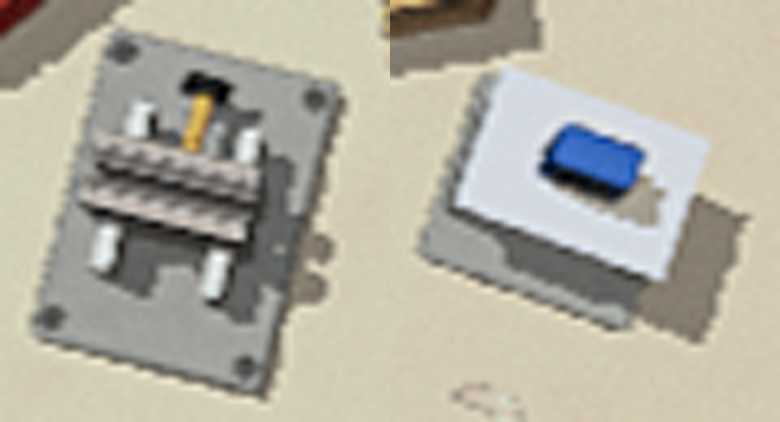

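The crop shows the large gauge in the rack (right, crop (600,160)), top at 0.154 m as it should be. The cell is on the left, with its screw towards the top, so the cell's x axis points up in the picture. Next I'll compute poses.

```bash
cat >> h.py <<'E'
from scipy.spatial.transform import Rotation as Ro
def down(yaw): # tool z down, tool y at world angle yaw
    y=np.array([np.cos(yaw),np.sin(yaw),0]);z=np.array([0,0,-1.]);return Ro.from_matrix(np.c_[np.cross(y,z),y,z])
def rel(p,yaw=None,frm=None):
    o=r.get_obs();R=Ro.from_rotvec(o['orientation']);p0=o['tcp_pos']
    d=R.inv().apply(np.array(p)-p0)
    rv=min([(R.inv()*down(yaw+k)).as_rotvec() for k in(0,np.pi)],key=np.linalg.norm) if yaw is not None else 0
    print('clock',o['clock'],'d',d.round(4),'rot',np.round(rv,4),'F',np.round(o['contact_force'],2))
E
python3 - <<'E'
from h import *
R=lambda x,y:(288+(x-390)/6.5-.42,180+y/6.5-.42)
C=lambda x,y:(205+x/6.5-.42,165+y/6.5-.42)
a=atz('top',[R(505,68),R(708,145),R(660,280),R(460,208)],.104);print(a.round(4),'c',a.mean(0))
ang=lambda v:np.arctan2(v[1],v[0])
print('rack y dirs',ang(a[1]-a[0]),ang(a[2]-a[3]),'x',ang(a[0]-a[3]),ang(a[1]-a[2]),[np.linalg.norm(a[i]-a[i-1]) for i in range(4)])
L=load('top');hsv=cv2.cvtColor(L['im'],cv2.COLOR_BGR2HSV)
m=np.zeros((420,560),bool);m[190:225,300:340]=True
v,u=np.where(m&(hsv[...,0]>100)&(hsv[...,0]<130)&(hsv[...,1]>120)&(L['d']<1.03));P=atdepth('top',list(zip(u,v)));
k=P[:,2]>.15;P=P[k];print('handle top n',len(P),P.mean(0),'z',np.median(P[:,2]));print(cv2.minAreaRect((P[:,:2]*1000).astype(np.float32)))
b=atz('top',[C(115,32),C(342,90),C(265,395),C(35,335)],.014);print(b.round(4),'c',b.mean(0))
print('cell -y',ang(b[1]-b[0]),ang(b[2]-b[3]),'x',ang(b[0]-b[3]),ang(b[1]-b[2]),[np.linalg.norm(b[i]-b[i-1]) for i in range(4)])
o=r.get_obs();print(Ro.from_rotvec(o['orientation']).as_matrix().round(3))
ci=camera_info('wrist');T=Ro.from_rotvec(o['orientation']).as_matrix();Rc=np.array(ci['R']);print('cam in tool',T.T@(-Rc.T@ci['t']-o['tcp_pos']),(Rc@T).round(3))
rel((.47,.30,.32),0.0);rel((.52,-.19,.32),0)
E
```

```text
[[ 0.5608 -0.1597  0.104 ]
 [ 0.5316 -0.2347  0.104 ]
 [ 0.4814 -0.2158  0.104 ]
 [ 0.5085 -0.1422  0.104 ]] c [ 0.52057938 -0.1881102   0.104     ]
rack y dirs -1.942189904633869 -1.9236685344011561 x -0.3220342285104781 -0.360233698868224 [np.float64(0.055156909934769315), np.float64(0.08057167182575066), np.float64(0.053639926390901906), np.float64(0.07846232818137562)]
handle top n 79 [ 0.5213615  -0.18707738  0.15358443] z 0.15327826061860966
((521.3900146484375, -187.1678924560547), (28.767271041870117, 14.644342422485352), 69.85921478271484)
[[ 0.6301  0.0497  0.014 ]
 [ 0.606  -0.042   0.014 ]
 [ 0.4826 -0.0109  0.014 ]
 [ 0.5072  0.0809  0.014 ]] c [0.55648972 0.01942274 0.014     ]
cell -y -1.827778579268966 -1.831968846367342 x -0.24885235982060333 -0.24705085815620825 [np.float64(0.12684820858611523), np.float64(0.09481652605947685), np.float64(0.12724857503093595), np.float64(0.09504984455857061)]
[[-0.949  0.316 -0.   ]
 [ 0.316  0.949 -0.002]
 [-0.    -0.002 -1.   ]]
cam in tool [ 0.07686739 -0.0002613  -0.06962634] [[ 0.001  1.    -0.001]
 [-0.954  0.001 -0.3  ]
 [-0.3    0.001  0.954]]
clock 0.1 d [-0.351  -0.2414 -0.0165] rot [-1.300e-03  1.100e-03  1.249e+00] F [-0.57 -0.08  0.02]
clock 0.1 d [-0.5534 -0.6904 -0.0158] rot [-1.300e-03  1.100e-03  1.249e+00] F [-0.57 -0.08  0.02]
```

```bash
python3 -m pendant '-0.19 -0.158 0 0 0 0.35 | -0.19 -0.158 0 0 0 0.35 | -0.19 -0.158 0 0 0 0.35 | -0.19 -0.158 0 0 0 0.35 | -0.19 -0.158 0 0 0 0.35' 0.06
python3 -m pendant '-0.239 -0.055 0 0 0 0.45 | -0.239 -0.055 0 0 0 0.45 | -0.239 -0.055 0 0 0 0.45 | -0.239 -0.055 0 0 0 0.45 | -0.239 -0.055 0 0 0 0.45'
python3 -m pendant '-0.239 -0.055 0 0 0 0.45 | -0.239 -0.055 0 0 0 0.45 | -0.239 -0.055 0 0 0 0.45 | -0.239 -0.055 0 0 0 0.45 | -0.239 -0.055 0 0 0 0.45'
python3 -c "
from h import *
print(r.get_obs()['joints'].round(2))
rel((.480,-.173,.30),-.351)"
```

```text
clock: 0.6
tcp_pos: [0.3446, 0.4281, 0.3036]
orientation: [1.036, 2.966, -0.001]
contact_force: [0.8, 0.1, 0.3]
grip_width: 0.06
gripper_force: 0.0
clock: 1.1
tcp_pos: [0.4976, 0.2363, 0.3038]
orientation: [1.672, 2.659, -0.0]
contact_force: [0.5, 0.1, -0.2]
grip_width: 0.0598
gripper_force: 0.0
clock: 1.6
tcp_pos: [0.5507, -0.003, 0.3038]
orientation: [-2.224, -2.219, 0.001]
contact_force: [0.3, -0.1, 0.4]
grip_width: 0.06
gripper_force: 0.0
[-0.55  0.3   0.54  1.88 -0.18  1.01  0.07]
clock 1.6 d [-0.1701 -0.0703  0.0038] rot [-2.000e-04  2.000e-04  3.491e-01] F [ 0.25 -0.14  0.44]
```

```bash
python3 -m pendant '-0.185 -0.029 0 0 0 0.35 | -0.185 -0.029 0 0 0 0.35 | -0.185 -0.029 0 0 0 0.35 | -0.185 -0.029 0 0 0 0.35 | -0.185 -0.029 0 0 0 0.35'
python3 - <<'E'
from h import *
rel((.5212,-.1876,.30),-.351)
im,d=snap('wrist');cv2.imwrite('pics/w1.png',im)
hsv=cv2.cvtColor(im,cv2.COLOR_BGR2HSV)
v,u=np.where((hsv[...,0]>100)&(hsv[...,0]<130)&(hsv[...,1]>120)&(d>.1));P=atdepth('wrist',list(zip(u,v)));P=P[np.abs(P[:,2]-.154)<.003]
print(len(P),P.mean(0));print(cv2.minAreaRect((P[:,:2]*1000).astype(np.float32)))
E
```

```text
clock: 2.1
tcp_pos: [0.5193, -0.1919, 0.3042]
orientation: [2.582, 1.786, -0.003]
contact_force: [-0.5, -0.0, -0.3]
grip_width: 0.0598
gripper_force: 0.0
clock 2.1 d [0.0047 0.0003 0.0042] rot [ 0.0007  0.0027 -0.0095] F [-0.52 -0.05 -0.29]
742 [ 0.52260568 -0.18624239  0.15335531]
((522.5053100585938, -187.01254272460938), (30.136627197265625, 14.567671775817871), 69.38382720947266)
```

View pics/w1.png

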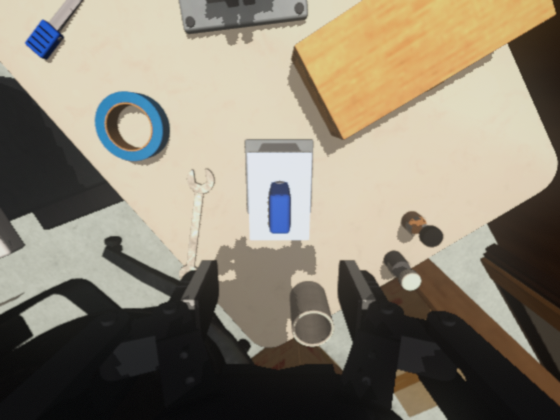

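Wrist view: the handle at (280,208) sits in the white rack top, centred between the fingers. Wrist and top measurements agree to about 1 mm. Next I descend.

```bash
python3 -c "
from h import *
rel((.5222,-.187,.186),-.355)"
python3 -m pendant '0.0055 -0.001 0.04 0 0 0 | 0.0055 -0.001 0.08 0 0 0 | 0.0055 -0.001 0.105 0 0 0 | 0.0055 -0.001 0.118 0 0 0 | 0.0055 -0.001 0.118 0 0 0'
python3 -c "
from h import *
rel((.5222,-.187,.186),-.355)"
```

```text
clock 2.15 d [0.0022 0.0012 0.1179] rot [-0.0001  0.001  -0.0018] F [-0.11  0.84 -0.28]
clock: 2.65
tcp_pos: [0.522, -0.1787, 0.1844]
orientation: [-2.572, -1.8, 0.003]
contact_force: [0.0, -0.9, 0.4]
grip_width: 0.0599
gripper_force: 0.0
clock 2.65 d [-0.0078  0.003  -0.0016] rot [-0.0034  0.0003  0.0055] F [ 0.03 -0.88  0.41]
```

```bash
python3 -m pendant '-0.004 0.002 0 0 0 0 | -0.004 0.002 0 0 0 0 | -0.004 0.002 0 0 0 0'
python3 -c "
from h import *
rel((.5222,-.187,.186),-.355)"
```

```text
clock: 2.95
tcp_pos: [0.5238, -0.1849, 0.1872]
orientation: [2.574, 1.798, 0.003]
contact_force: [-0.4, 0.2, 0.6]
grip_width: 0.0599
gripper_force: 0.0
clock 2.95 d [-0.0025 -0.0008  0.0012] rot [ 0.0024 -0.0006  0.0036] F [-0.41  0.18  0.55]
```

```bash
python3 -m pendant '-0.002 0 0 0 0 0 | -0.002 0 0 0 0 0 | -0.002 0 0 0 0 0 | -0.002 0 0 0 0 0 | -0.002 0 0 0 0 0' 0.0 50
python3 -m pendant '0 0 0 0 0 0 | 0 0 0 0 0 0 | 0 0 0 0 0 0'
```

```text
clock: 3.45
tcp_pos: [0.5224, -0.1865, 0.1862]
orientation: [-2.575, -1.799, -0.0]
contact_force: [-1.2, 0.7, 4.9]
grip_width: 0.0157
gripper_force: 48.8
clock: 3.75
tcp_pos: [0.5224, -0.1864, 0.1862]
orientation: [2.575, 1.799, 0.0]
contact_force: [-0.7, 0.7, 5.8]
grip_width: 0.0155
gripper_force: 48.9
```

```bash
python3 -m pendant '0 0 -0.03 0 0 0 | 0 0 -0.07 0 0 0 | 0 0 -0.11 0 0 0 | 0 0 -0.14 0 0 0 | 0 0 -0.14 0 0 0'
python3 -c "
from h import *
rel((.555,-.085,.32),-.248)"
```

```text
clock: 4.25
tcp_pos: [0.524, -0.1873, 0.3298]
orientation: [2.571, 1.796, 0.008]
contact_force: [0.7, 0.3, -1.6]
grip_width: 0.0149
gripper_force: 49.4
clock 4.25 d [ 0.1067 -0.0062  0.0099] rot [ 0.0072 -0.0012 -0.1032] F [ 0.69  0.33 -1.6 ]
```

```bash
python3 -m pendant '0.05 -0.003 0 0 0 -0.05 | 0.107 -0.007 0 0 0 -0.103 | 0.107 -0.007 0 0 0 -0.103 | 0.107 -0.007 0 0 0 -0.103 | 0.107 -0.007 0 0 0 -0.103'
python3 - <<'E'
from h import *
rel((.55,.02,.33),-.248)
im,d=snap('wrist');cv2.imwrite('pics/w2.png',cv2.resize(im,(784,588),interpolation=cv2.INTER_CUBIC))
E
```

```text
clock: 4.75
tcp_pos: [0.5519, -0.0845, 0.3251]
orientation: [-2.48, -1.928, 0.003]
contact_force: [0.2, -0.6, -0.1]
grip_width: 0.0156
gripper_force: 49.3
clock 4.75 d [ 0.1008 -0.0276 -0.005 ] rot [-0.0013  0.0012 -0.0012] F [ 0.18 -0.55 -0.06]
```

View pics/w2.png

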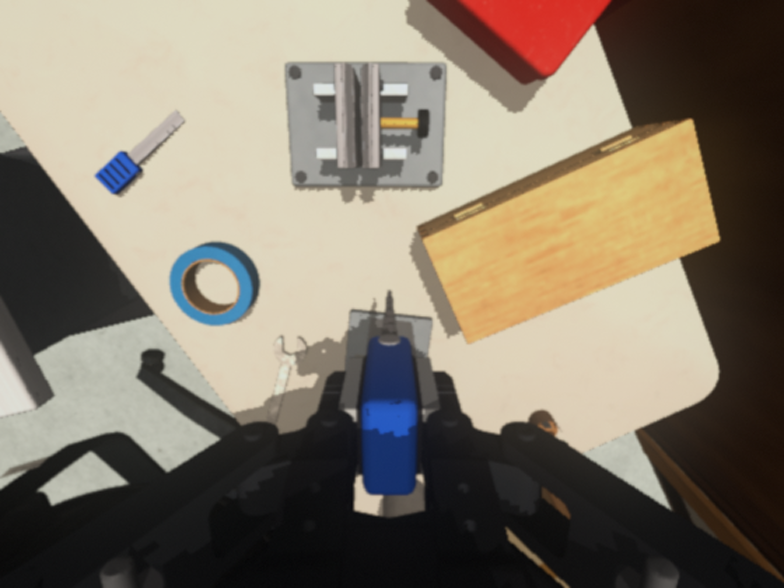

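Wrist view: the gauge is held and hangs straight, blade tip near (388,290). The cell's plates run along columns 345 and 372, rows 62–168, parallel to the image column. I'll enlarge the plates to measure the gap line.

Run:
```python
from h import *
L=load('wrist');im=L['im'];d=L['d']
cv2.imwrite('pics/crop2.png',cv2.resize(im[38:128,225:325],None,fx=6.5,fy=6.5,interpolation=cv2.INTER_CUBIC))
uv=[(u,v) for v in range(40,125) for u in range(230,285)]
P=atdepth('wrist',uv);c,s=np.cos(-.248),np.sin(-.248)
k=(P[:,2]>.088)&(P[:,2]<.097);Q=P[k];print(len(Q),np.median(Q[:,2]))
X=Q[:,0]*c+Q[:,1]*s;Y=-Q[:,0]*s+Q[:,1]*c
h,e=np.histogram(X,np.arange(X.min(),X.max()+.001,.001));print(X.min(),h);print('Y',Y.min(),Y.max())
# depth rows profile across
for v in(60,80,100):
    p=atdepth('wrist',[(u,v) for u in range(234,278)]);x=p[:,0]*c+p[:,1]*s
    print(v,[(i+234,int(a*1e4)/10,int(z*1000)) for i,(a,z) in enumerate(zip(x,p[:,2]))])
```

```text
1483 0.09004686613550172
0.5197752455916205 [67 77 86 81 64 79 80 96 76 22  1  0  0  0  0  0  0  0  2 42 74 79 81 93
 81 84 74 75 69]
Y 0.12698568424823453 0.19011911381776597
60 [(234, 511.1, 52), (235, 512.2, 53), (236, 513.1, 52), (237, 514.2, 53), (238, 517.3, 71), (239, 520.4, 89), (240, 521.1, 88), (241, 522.1, 88), (242, 523.2, 90), (243, 523.9, 89), (244, 525.0, 90), (245, 526.0, 91), (246, 526.9, 91), (247, 527.7, 90), (248, 528.4, 89), (249, 529.1, 86), (250, 530.0, 86), (251, 530.8, 84), (252, 531.5, 82), (253, 531.8, 74), (254, 531.8, 60), (255, 531.8, 46), (256, 531.8, 30), (257, 531.8, 13), (258, 537.1, 83), (259, 538.2, 85), (260, 539.2, 88), (261, 540.2, 89), (262, 541.2, 91), (263, 542.1, 91), (264, 543.0, 91), (265, 543.8, 89), (266, 544.7, 88), (267, 545.6, 89), (268, 546.5, 89), (269, 547.4, 89), (270, 548.3, 89), (271, 548.8, 73), (272, 549.8, 72), (273, 550.7, 73), (274, 551.4, 53), (275, 552.4, 52), (276, 553.4, 54), (277, 554.4, 55)]
80 [(234, 505.0, 13), (235, 506.3, 13), (236, 507.3, 13), (237, 508.6, 14), (238, 509.6, 12), (239, 510.8, 13), (240, 520.7, 89)
[... 764 characters left out ...]
239, 510.0, 13), (240, 520.1, 89), (241, 521.0, 89), (242, 522.0, 90), (243, 522.7, 88), (244, 523.8, 89), (245, 524.9, 91), (246, 525.8, 90), (247, 526.8, 91), (248, 527.5, 89), (249, 528.4, 89), (250, 529.3, 89), (251, 530.0, 86), (252, 530.8, 84), (253, 531.6, 82), (254, 531.6, 69), (255, 531.6, 55), (256, 531.7, 42), (257, 531.6, 24), (258, 536.4, 83), (259, 537.4, 84), (260, 538.5, 85), (261, 539.6, 88), (262, 540.6, 91), (263, 541.6, 91), (264, 542.5, 91), (265, 543.4, 91), (266, 544.3, 89), (267, 545.2, 90), (268, 546.2, 89), (269, 547.1, 90), (270, 548.0, 88), (271, 548.2, 55), (272, 548.4, 13), (273, 549.6, 13), (274, 550.7, 12), (275, 551.9, 13), (276, 553.1, 13), (277, 554.3, 14)]
```

View pics/crop2.png

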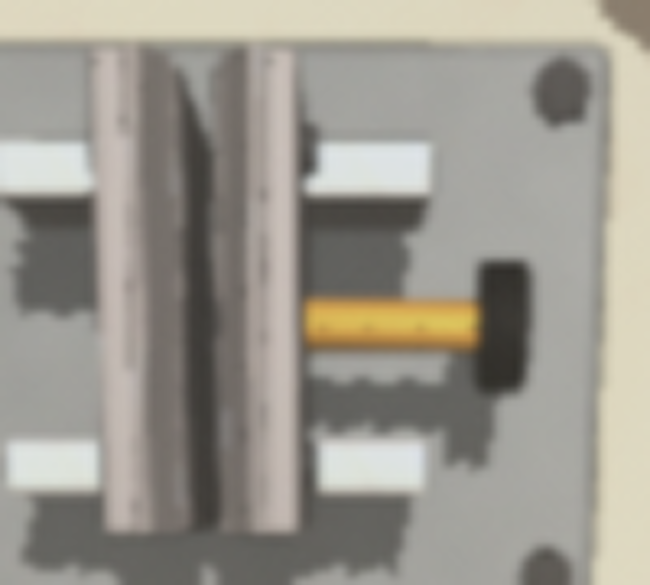

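Crop: the dark gap runs down columns 185–215, with the front face at X≈0.5317 and the back at about 0.537 in the plate frame, so the gap is about 5 mm. Next I compare the handle's X in the same camera to cancel calibration bias.

Run:
```python
from h import *
L=load('wrist');hsv=cv2.cvtColor(L['im'],cv2.COLOR_BGR2HSV);d=L['d']
v,u=np.where((hsv[...,0]>100)&(hsv[...,0]<130)&(hsv[...,1]>120)&(d>.05)&(d<.3));P=atdepth('wrist',list(zip(u,v)))
c,s=np.cos(-.248),np.sin(-.248);X=P[:,0]*c+P[:,1]*s;Y=-P[:,0]*s+P[:,1]*c
top=(abs(P[:,2]-np.percentile(P[:,2],95))<.004)
print(len(P),np.percentile(P[:,2],[1,50,95,99]),'X',np.percentile(X[top],[2,98]),'Y',np.percentile(Y[top],[2,98]))
print('blade',[(vv,[int(x*1e4)/10 for x in (lambda q:q[:,0]*c+q[:,1]*s)(p:=atdepth('wrist',[(u,vv) for u in range(268,290)]))],(p[:,2]*1000).astype(int).tolist()) for vv in(212,222,232)])
o=r.get_obs();p=o['tcp_pos'];print('tcp XY',p[0]*c+p[1]*s,-p[0]*s+p[1]*c,p[2],Ro.from_rotvec(o['orientation']).as_matrix()[:,1:].round(3).tolist())
rel((.5568,.0225,.32),-.248)
```

```text
File "<stdin>", line 7
SyntaxError: assignment expression cannot be used in a comprehension iterable expression
```

Run:
```python
from h import *
L=load('wrist');hsv=cv2.cvtColor(L['im'],cv2.COLOR_BGR2HSV);d=L['d']
v,u=np.where((hsv[...,0]>100)&(hsv[...,0]<130)&(hsv[...,1]>120)&(d>.05)&(d<.3));P=atdepth('wrist',list(zip(u,v)))
c,s=np.cos(-.248),np.sin(-.248);X=P[:,0]*c+P[:,1]*s;Y=-P[:,0]*s+P[:,1]*c
top=(abs(P[:,2]-np.percentile(P[:,2],95))<.004)
print(len(P),np.percentile(P[:,2],[1,50,95,99]),'X',np.percentile(X[top],[2,98]),'Y',np.percentile(Y[top],[2,98]))
for vv in(212,222,232):
    p=atdepth('wrist',[(u,vv) for u in range(268,290)]);print(vv,((p[:,0]*c+p[:,1]*s)*1e3).round(1).tolist(),(p[:,2]*1000).astype(int).tolist())
o=r.get_obs();p=o['tcp_pos'];print('tcp XY',p[0]*c+p[1]*s,-p[0]*s+p[1]*c,p[2],Ro.from_rotvec(o['orientation']).as_matrix()[:,1:].round(3).tolist())
rel((.5568,.0225,.32),-.248)
```

```text
3903 [0.25454969 0.29166944 0.29307364 0.29346609] X [0.54802306 0.56303804] Y [0.03898157 0.067946  ]
212 [542.0, 543.4, 544.7, 546.0, 547.4, 548.7, 550.1, 553.3, 554.1, 554.8, 555.6, 556.3, 557.1, 559.5, 560.9, 562.2, 563.5, 564.9, 566.2, 567.6, 568.9, 570.2] [0, 0, 0, 0, -1, 0, 0, 172, 172, 172, 172, 172, 171, 0, -2, 0, 0, 0, 0, 0, 0, 0]
222 [541.9, 543.2, 544.6, 545.9, 547.3, 548.7, 550.0, 553.5, 554.2, 554.9, 555.6, 556.3, 557.0, 559.5, 560.9, 562.3, 563.6, 565.0, 566.3, 567.7, 569.0, 570.5] [0, 0, 0, 0, 0, 0, 1, 192, 193, 193, 194, 192, 193, 0, 0, 0, -2, 0, 0, 0, 0, -1]
232 [542.7, 544.0, 545.2, 546.5, 547.8, 552.5, 553.1, 553.7, 554.4, 555.0, 555.6, 556.3, 556.9, 557.5, 558.1, 561.9, 563.2, 564.5, 565.9, 567.1, 568.5, 569.7] [28, 27, 27, 27, 26, 213, 212, 213, 213, 212, 213, 213, 214, 213, 213, 22, 23, 21, 21, 21, 20, 21]
tcp XY 0.5558596054816777 0.052861770450232284 0.32531436244787365 [[0.969, -0.001], [-0.248, -0.001], [-0.001, -1.0]]
clock 4.8 d [ 0.1056 -0.0219  0.0052] rot [-0.0009  0.0011 -0.0025] F [-0.32 -0.83 -0.85]
```

```bash
python3 -m pendant '0.04 -0.008 0 0 0 0 | 0.08 -0.016 0 0 0 0 | 0.105 -0.021 0 0 0 0 | 0.105 -0.021 0.02 0 0 0 | 0.105 -0.021 0.04 0 0 0'
python3 -m pendant '0 0 0 0 0 0 | 0 0 0 0 0 0 | 0 0 0 0 0 0'
python3 - <<'E'
from h import *
im,d=snap('wrist');L=load('wrist')
c,s=np.cos(-.248),np.sin(-.248)
cv2.imwrite('pics/w3.png',cv2.resize(im[100:300,180:380],None,fx=2.9,fy=2.9,interpolation=cv2.INTER_CUBIC))
for vv in range(150,240,6):
    p=atdepth('wrist',[(u,vv) for u in range(245,315)]);X=(p[:,0]*c+p[:,1]*s)*1e3;z=p[:,2]*1e3
    b=(z>98)&(z<210);q=(z>86)&(z<98)
    print(vv,'blade',X[b].min().round(1) if b.any() else '',X[b].max().round(1) if b.any() else '',z[b].mean().round(0) if b.any() else '','lips',X[q].round(1)[::3].tolist())
rel((.5568,.0225,.28),-.248)
E
```

```text
clock: 5.3
tcp_pos: [0.5582, 0.0227, 0.2857]
orientation: [2.479, 1.928, 0.002]
contact_force: [0.4, -0.1, -0.7]
grip_width: 0.0156
gripper_force: 49.3
clock: 5.6
tcp_pos: [0.5585, 0.0223, 0.2869]
orientation: [2.48, 1.927, 0.002]
contact_force: [0.6, -0.1, -0.7]
grip_width: 0.0154
gripper_force: 49.3
150 blade    lips []
156 blade    lips []
162 blade    lips []
168 blade    lips []
174 blade    lips [520.5, 523.3, 525.9, 528.5, 539.0, 541.6, 544.2, 546.8]
180 blade    lips [520.5, 523.1, 525.9, 528.4, 539.9, 542.5, 545.2, 547.8]
186 blade    lips [520.5, 523.1, 525.8, 528.3, 538.1, 540.8, 543.4, 546.1]
192 blade    lips [520.2, 522.9, 525.7, 528.3, 539.9, 542.5, 545.2, 547.9]
198 blade    lips [520.2, 522.9, 525.6, 528.3, 539.1, 541.7, 544.4, 547.1]
204 blade    lips [520.0, 522.8, 525.6, 528.2, 539.0, 541.7, 544.4, 547.2]
210 blade 534.7 537.0 127.0 lips [520.0, 522.7, 525.5, 528.1, 540.0, 542.6, 545.4, 548.1]
216 blade 534.0 537.7 141.0 lips [520.8, 523.6, 526.3, 529.0, 540.0, 542.6, 545.4, 548.2]
222 blade 534.1 537.6 156.0 lips [520.7, 523.4, 526.3, 528.9, 540.9, 544.6, 547.3]
228 blade 532.9 538.8 167.0 lips [520.6, 523.4, 526.2, 528.9, 542.7, 545.5, 548.4]
234 blade 533.1 538.6 179.0 lips [520.5, 523.3, 526.1, 528.8, 541.8, 544.7, 547.4]
clock 5.65 d [-0.0006 -0.0017  0.007 ] rot [ 0.0017 -0.0007 -0.0014] F [-0.17 -0.96 -0.16]
```

View pics/w3.png

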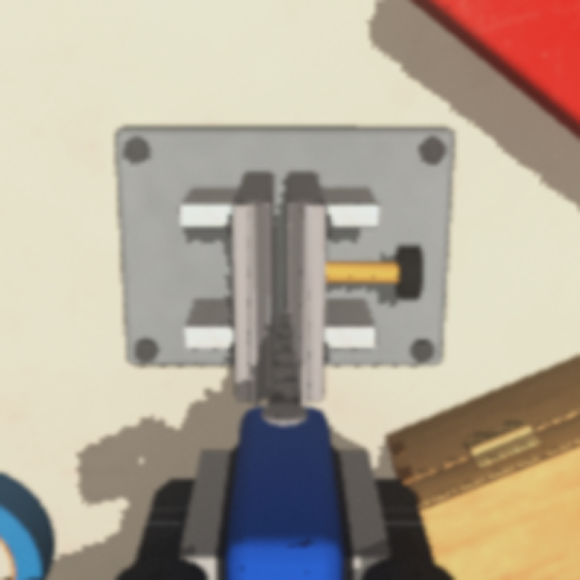

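Wrist view: the blade (crop column 285) is over the gap, 1.5 mm towards the back. I'll shift it and lower to before the earliest contact.

```bash
python3 -m pendant '0 -0.0015 0.01 0 0 0 | 0 -0.0015 0.025 0 0 0 | 0 -0.0015 0.038 0 0 0 | 0 -0.0015 0.048 0 0 0 | 0 -0.0015 0.055 0 0 0'
python3 -m pendant '0 0 0 0 0 0 | 0 0 0 0 0 0 | 0 0 0 0 0 0 | 0 0 0.003 0 0 0 | 0 0 0.003 0 0 0'
python3 -c "
from h import *
rel((.5565,.0225,.209),-.248)"
```

```text
clock: 6.15
tcp_pos: [0.5563, 0.0238, 0.2298]
orientation: [-2.479, -1.929, 0.001]
contact_force: [-0.2, -1.3, -1.0]
grip_width: 0.0151
gripper_force: 49.3
clock: 6.65
tcp_pos: [0.5565, 0.0239, 0.2279]
orientation: [-2.479, -1.93, -0.0]
contact_force: [0.4, -0.2, -1.4]
grip_width: 0.0154
gripper_force: 49.3
clock 6.65 d [-0.0014  0.0003  0.0189] rot [ 0.     -0.0002  0.0001] F [ 0.37 -0.16 -1.44]
```

```bash
for i in 1; do python3 -m pendant '0 0 0.002 0 0 0 | 0 0 0.004 0 0 0 | 0 0 0.004 0 0 0' | egrep 'tcp|contact'; python3 -m pendant '0 0 0.002 0 0 0 | 0 0 0.004 0 0 0 | 0 0 0.004 0 0 0' | egrep 'tcp|contact'; python3 -m pendant '0 0 0.002 0 0 0 | 0 0 0.002 0 0 0 | 0 0 0.002 0 0 0' | egrep 'tcp|contact'; done
```

```text
tcp_pos: [0.5564, 0.0238, 0.2236]
contact_force: [-0.6, 0.2, -2.0]
tcp_pos: [0.5564, 0.0238, 0.2196]
contact_force: [0.4, -0.1, -1.0]
tcp_pos: [0.5565, 0.0238, 0.2178]
contact_force: [0.0, -0.6, -0.2]
```

```bash
python3 -m pendant '0 0 0.0015 0 0 0 | 0 0 0.0015 0 0 0' | egrep 'tcp|contact'; python3 -m pendant '0 0 0 0 0 0' | egrep 'tcp|contact';python3 -m pendant '0 0 0.0015 0 0 0 | 0 0 0.0015 0 0 0' | egrep 'tcp|contact'; python3 -m pendant '0 0 0 0 0 0' | egrep 'tcp|contact'
```

```text
tcp_pos: [0.5566, 0.0238, 0.2164]
contact_force: [0.4, -0.5, -2.3]
tcp_pos: [0.5565, 0.0238, 0.2164]
contact_force: [0.5, 0.0, -1.4]
tcp_pos: [0.5568, 0.0238, 0.2151]
contact_force: [0.6, 0.1, 1.0]
tcp_pos: [0.5567, 0.0238, 0.2151]
contact_force: [1.0, -0.9, 2.7]
```

```bash
python3 -m pendant '0 0 0 0 0 0' | egrep 'contact';python3 -m pendant '0 0 0.0007 0 0 0 | 0 0 0.0007 0 0 0' | egrep 'tcp|contact'; python3 -m pendant '0 0 0 0 0 0' | egrep 'contact'; python3 -m pendant '0 0 0 0 0 0' | egrep 'tcp|contact'; python3 -m pendant '0 0 0 0 0 0' | egrep 'contact'
```

```text
contact_force: [0.1, 0.5, 2.1]
tcp_pos: [0.5569, 0.0238, 0.2145]
contact_force: [-0.8, 0.5, 4.1]
contact_force: [0.0, 0.4, 5.5]
tcp_pos: [0.5568, 0.0238, 0.2145]
contact_force: [0.3, -0.4, 5.6]
contact_force: [0.6, -0.4, 5.4]
```

Both signs point to the blade wedged between the plates. The vertical drag is about 6.5 N net and rises about 5 N/mm, and the lateral force is about 0. Tip height by the TCP is about 0.047 m, which implies a gap of 4.7 mm, in line with the picture. Contact began about 1.3 mm higher, so roughly 6–7 N on each plate. I'll hand in.

```bash
python3 -m pendant '0 0 0 0 0 0 | 0 0 0 0 0 0 | 0 0 0 0 0 0'; python3 -c "
from h import *
rel((.5568,.0238,.2145),-.248); print(r.hand_in())"
```

```text
clock: 9.05
tcp_pos: [0.5568, 0.0238, 0.2145]
orientation: [2.479, 1.929, 0.001]
contact_force: [0.3, -0.1, 5.5]
grip_width: 0.0154
gripper_force: 49.9
clock 9.05 d [ 0. -0. -0.] rot [ 0.0006 -0.0003 -0.0001] F [ 0.31 -0.1   5.46]
the job is handed in; nothing more can be done
None
```

I handed the job in at 9.05 s with the gauge gripped upright and its blade dragging between the plates at an estimated 6–7 N on each, which puts the gap at about 4.7 mm; no verdict came back, so I can't confirm a pass.

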